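# File the glaze jars into the rack

## Robot

A 7-joint arm with a two-finger parallel gripper is mounted at the origin on the work surface. World frame = base frame: x ahead of the robot, y to its left, z up, the work surface at z = 0. Lengths are in m, angles in rad, forces in N, time in s.
With the tool pointing down it reaches from about 0.425 to 0.825 m from the base axis. Payload 3.6 kg.
Tool frame: the origin (TCP) lies midway between the tips of the shut fingers; the grasp point (between the pads) lies 19 mm behind it; z points along the fingers, y is the line along which they close (so a half turn about z gives the same grasp; the last joint's range is limited). The gripper opens to 93 mm and grips with 3 to 60 N. Pads are 15 mm wide; open, the fingers measure 128 mm over their backs; the gripper's body (75 mm by 188 mm) begins 65 mm behind the grasp point.
Start: joints at [-1.357, 0.615, -0.013, 1.423, 0.008, 1.103, -0.04], TCP at [0.155, 0.631, 0.219] pointing down, gripper open.
Joint ranges: [-3.12, 3.12], [-0.3, 2.06], [-1.34, 1.32], [0.26, 2.42], [-1.36, 4.5], [0.01, 1.98], [-2.84, 2.84]. Speed limits (rad/s): [2.79, 2.79, 3.14, 3.14, 3.14, 3.14, 3.14].

## Interface

Orientations are given as a unit quaternion [w, x, y, z].
In Python, from workcell import status, eyes, sign_off gives the robot as it stands.
- The arm moves only by the tool servo_tool, never from a script. Its arguments are lists of equal length, an entry for each row: "jaw": the opening, from 0 (shut) to 1 (fully open); "dp": the shift along the tool's x, y, z normalised to -1 to 1, where 1 is 40 mm, a list of three; "roll": the turn about the tool's z normalised to -1 to 1, where 1 is 5 degrees. In form: {"jaw": [jaw, ...], "dp": [[x, y, z], ...], "roll": [roll, ...]}. A call has 1 to 10 rows; each row shifts and turns the commanded pose from where the row before left it, along the tool's axes as they then stand; what a row does not reach is not made up. A row lasts 1/8 s, in which the tool goes at most 62.5 mm and 10.7 degrees, less where a joint would pass 70% of its speed; a pose out of reach is approached as far as the arm can. A call with a number of a shift or a turn outside -1 to 1 is refused whole. A call with a gripper value outside its range is refused whole. The fingers move at their own pace and stop on an object; the grip force is fixed at half the most. Time passes only in rows, so rows that do not move let the fingers close. It gives the time, the measured TCP pose, the force, the opening and the grip force at its end, in the units of the state.
- status.state(): the state, without advancing time (a new reading comes with each control period).
- eyes.read_camera(name): name is "scene" or "top" or "wrist"; returns a dict with "image" (400x640x3 uint8, red, green, blue), "camera_matrix" (3x3 intrinsics, pixels), "R" (3x3) and "t" (3): a world point X has camera coordinates R X + t. Camera axes: x right, y down, z forward; pixel columns grow to the right and rows downward; lengths in m; the calibration is good to about 2 mm. A picture is of the moment at which its call begins. There is no depth.
- sign_off(): hands the job in; it is judged then, once.
The state is a dict: "time_s": time; "q": joint angles; "joint_velocities": joint speeds; "effort": joint torques, N m; "tcp_pos": TCP position; "orientation": TCP orientation; "force": force on the tool from outside, world axes, zero at the start; "ft_torque": the same for the moment, N m; "width": finger opening in m; "grip_force": force on a finger pad.
Only numpy, scipy, OpenCV 4.12 (cv2) and the standard library are available. Lean on these libraries where they do the work, as an engineer would, in place of code of your own. Each camera call takes 0.05 s, during which the arm holds its last target. There are 200 camera calls.

## Task

Slide the three white glaze jars along the table, upright and without lifting them, through the open mouth of the wooden rack so that they all stand between its rails in single file, each touching the next. Push the row on until the front jar has pressed the cork buffer at the far end in by about a centimetre; never drive the buffer right back against its block. Leave the mug, the bowl and the wooden block where they are, and let go.

Things in the scene. Friction and masses are not known exactly. Their poses are not given: they have to be found in the camera images.
- rack: fixed rack: two wooden rails on the table, 30 mm high, 12 mm thick, 360 mm long, with a lane 68 mm wide between them (the table is its floor). Origin on the table, at the centre of the lane's open mouth; x points into the lane along its middle, y across, z up. At the mouth two wings, 30 mm high, flare out from the rail ends to about x = -35 mm, y = +-65 mm
- rod_start (a point): near end of the steel hold-down rod (8 mm thick) on the rack, which runs on from here along the middle of the lane, so that nothing can be put in from above. This point is 155 mm in from the mouth on the rod's underside, 92 mm above the table. Two steel arches carry the rod, at rack x = 165 and 345 mm, 105 mm high and 104 mm wide
- buffer (a joint): how far the cork-faced buffer is pushed back, m: 0 untouched, 0.022 right back. A plate 56 mm wide, 8 to 52 mm above the table, on an end stop (wooden block) clamped somewhere in the lane; its place is not reported: the untouched face lies between rack x = 205 and 245 mm. It slides stiffly (about 7 N) along the lane and stays where it is left. Halfway in is right
- jar_a: lidded white plastic glaze jar with a grey lid, an upright cylinder 64 mm in diameter and 80 mm tall, about 0.25 kg; origin at the centre of its underside, z up. The three jars are alike and may go in in any order
- jar_b: lidded white plastic glaze jar with a grey lid, an upright cylinder 64 mm in diameter and 80 mm tall, about 0.25 kg; origin at the centre of its underside, z up. The three jars are alike and may go in in any order
- jar_c: lidded white plastic glaze jar with a grey lid, an upright cylinder 64 mm in diameter and 80 mm tall, about 0.25 kg; origin at the centre of its underside, z up. The three jars are alike and may go in in any order
- mug: bystander: terracotta mug with a handle, 80 mm in diameter, 95 mm tall; origin at the centre of its underside
- bowl: bystander: yellow plastic bowl, 120 mm in diameter, 60 mm tall; origin at the centre of its underside
- stamp: bystander: dark wooden block, 70 x 45 x 30 mm; origin at the centre of its underside
Things that resemble listed ones, but are neither listed nor needed, are in the scene too. Leave any blue, purple or yellow look-alike of the jar_b alone.

How it is judged:
By the outcome, as a careful person would: the job done as asked, in the order asked, and still so for the second after the job is handed in, with the robot touching nothing.
It also fails if it takes over 61 s, if anything falls off the work surface, if the arm or the gripper's body presses on something with over 40 N, if the wrist force passes 120 N, or if a joint passes its speed limit or range.

## Working session

There is one attempt and no reset: what is moved stays moved. The work goes in short steps, Python scripts to look and compute and a tool call to move; the robot and the scene stay as the last step left them, time stands still between calls to the robot, and variables do not carry over. Pictures are saved under pics/ and viewed, at most 10 in all, crops included, and the job is handed in when it is done.

Besides the shell and the picture viewer there is one more tool, called after "Request:" by a JSON object that holds its "fn" and its "kwargs". servo_tool: Moves the arm, as the interface text tells. Scaled input: -1 to 1 covers 40 mm each way for a shift and 5 degrees each way for a turn. Its arguments: {"type":"object","properties":{"jaw":{"type":"array"},"dp":{"type":"array"},"roll":{"type":"array"}},"required":["jaw","dp","roll"]}

```bash
mkdir -p pics
python3 - <<'E'
from workcell import status, eyes
import cv2,pickle
s=status.state();print({k:s[k] for k in('time_s','tcp_pos','orientation','width','force')})
d={n:eyes.read_camera(n) for n in('top','scene')}
pickle.dump(d,open('v0.pkl','wb'))
for n in d:
  cv2.imwrite(f'pics/{n}0.png',d[n]['image'][:,:,::-1]);print(n,d[n]['camera_matrix'],d[n]['R'],d[n]['t'])
E
```

```text
{'time_s': 0.0, 'tcp_pos': array([0.15482232, 0.63047389, 0.21747409]), 'orientation': array([-1.26659891e-04,  1.20078966e-01,  9.92763505e-01, -1.28402244e-03]), 'width': 0.09275111043564681, 'force': array([1.20353929, 0.12121997, 0.34319761])}
top [[371.75832767   0.         322.0640359 ]
 [  0.         371.75832767 201.5359387 ]
 [  0.           0.           1.        ]] [[-0.01925949 -0.99979624 -0.00604532]
 [-0.99586148  0.01972014 -0.08871887]
 [ 0.08882001  0.00431162 -0.99603836]] [-6.48319043e-04  5.63167330e-01  1.01639805e+00]
scene [[406.71177504   0.         316.37959095]
 [  0.         406.71177504 204.5234386 ]
 [  0.           0.           1.        ]] [[-0.81627186  0.57764378  0.0052836 ]
 [ 0.43611925  0.62222906 -0.65010076]
 [-0.37881427 -0.52835467 -0.75982965]] [ 0.47344215 -0.17185723  1.13959537]
```

View pics/top0.png

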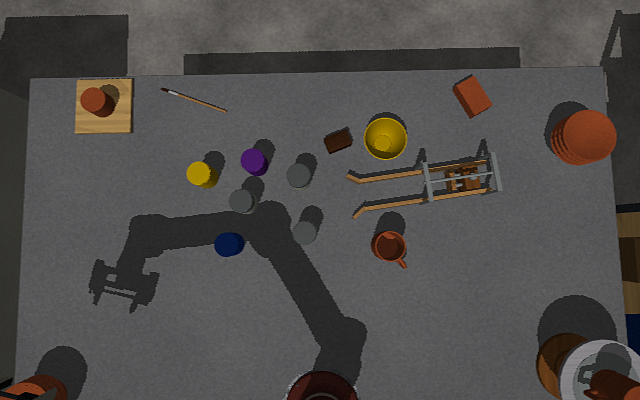

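View pics/scene0.png

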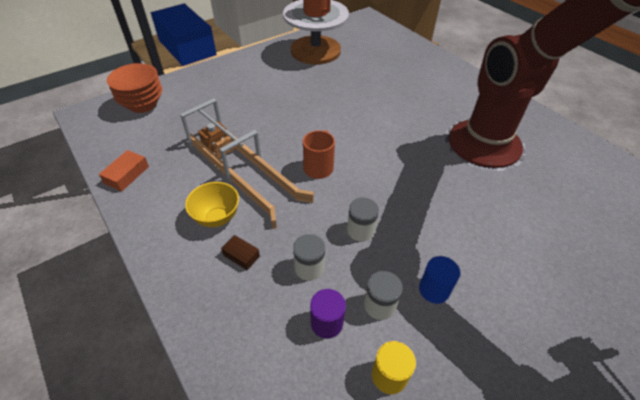

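Top view: the rack mouth is near (352,195), with the lane running right to (495,170). Grey-lidded jars are at (299,175), (242,200) and (305,232); purple (254,162), yellow (200,174) and blue (229,244) are look-alikes. I'll enlarge both views.

Run:
```python
import cv2,pickle
d=pickle.load(open('v0.pkl','rb'))
t=d['top']['image'][120:270,215:415,::-1];cv2.imwrite('pics/topc1.png',cv2.resize(t,None,fx=4,fy=4,interpolation=cv2.INTER_CUBIC))
t=d['top']['image'][125:245,340:510,::-1];cv2.imwrite('pics/topc2.png',cv2.resize(t,None,fx=4.5,fy=4.5,interpolation=cv2.INTER_CUBIC))
t=d['scene']['image'][90:330,170:430,::-1];cv2.imwrite('pics/scenec.png',cv2.resize(t,None,fx=2.5,fy=2.5,interpolation=cv2.INTER_CUBIC))
```

```text
(no output)
```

View pics/topc1.png

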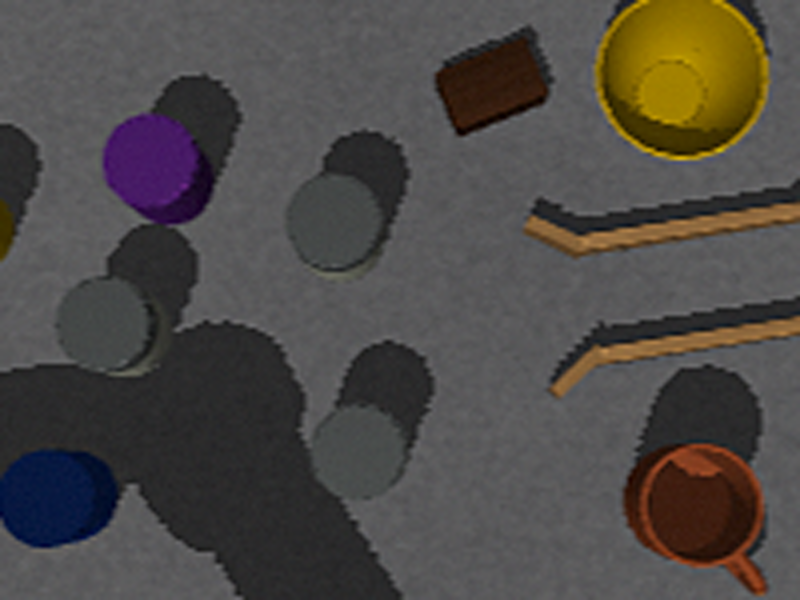

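View pics/topc2.png

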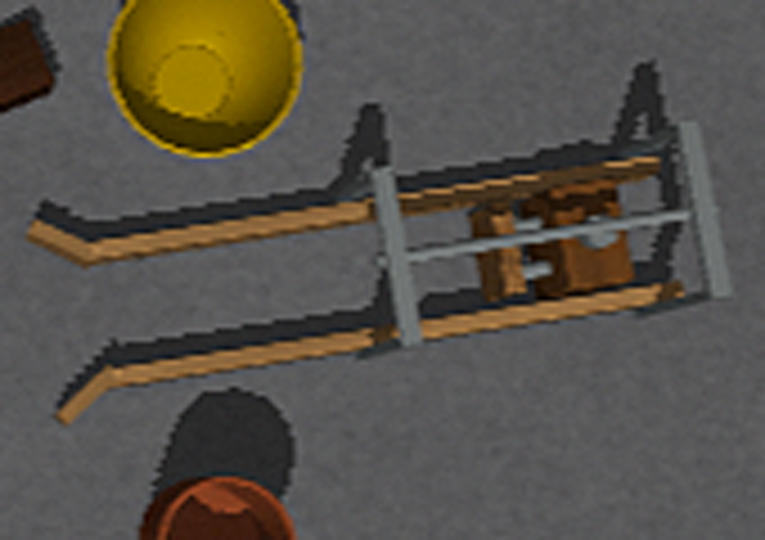

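View pics/scenec.png

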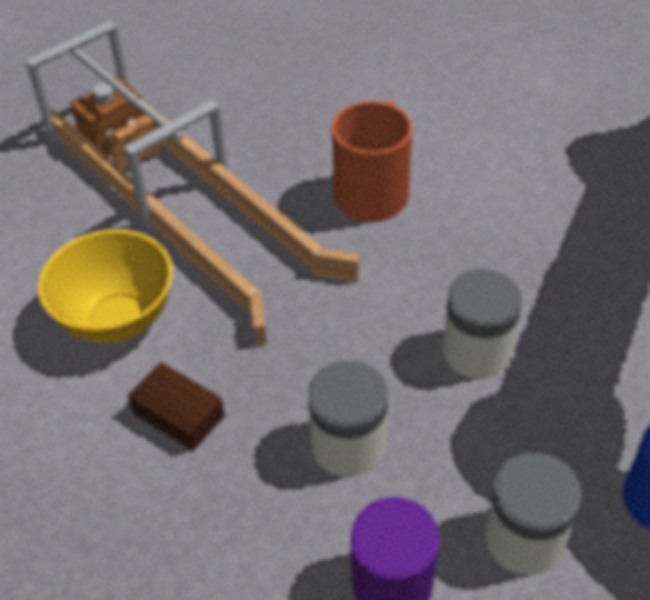

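```bash
cat > h.py <<'E'
import numpy as np,cv2,pickle
d=pickle.load(open('v0.pkl','rb'))
def P(n): c=d[n];return c['camera_matrix']@np.c_[c['R'],c['t']]
def tri(a,b):
  X=cv2.triangulatePoints(P('top'),P('scene'),np.array(a,float),np.array(b,float));return X[:3,0]/X[3,0]
def onz(n,p,z):
  c=d[n];C=-c['R'].T@c['t'];r=c['R'].T@np.linalg.solve(c['camera_matrix'],[*p,1]);return (C+r*(z-C[2])/r[2]).round(4)
def t1(x,y):return(215+x/4,120+y/4)
def t2(x,y):return(340+x/4.5,125+y/4.5)
def sc(x,y):return(170+x/2.5,90+y/2.5)
E
python3 - <<'E'
from h import *
for n,a,b in[('J1',t1(335,223),sc(348,395)),('J2',t1(103,323),sc(538,491)),('J3',t1(359,452),sc(484,300))]:
  print(n,tri(a,b).round(4),onz('top',a,.08),onz('scene',b,.08))
A=[t2(383,170),t2(410,343),t2(688,125),t2(722,295)];B=[sc(130,150),sc(217,106),sc(33,65),sc(112,30)]
for a,b in zip(A,B):print('arch',tri(a,b).round(4),onz('top',a,.105),onz('scene',b,.105))
m1=(onz('top',A[0],.105)+onz('top',A[1],.105))/2;m2=(onz('top',A[2],.105)+onz('top',A[3],.105))/2
u=(m2-m1)[:2];print('L',np.linalg.norm(u));u/=np.linalg.norm(u);print('O',m1[:2]-.165*u,u,np.degrees(np.arctan2(u[1],u[0])))
r0=onz('top',t2(380,260),.096);r1=onz('top',t2(690,213),.096)
w=(r1-r0)[:2];w/=np.linalg.norm(w);print('rod',r0,r1,'O',r0[:2]-.155*w,w)
for q in[(90,245),(370,207),(112,372),(400,333),(30,230),(62,420)]:print('rail',onz('top',t2(*q),.03))
print('buf',onz('top',t2(474,210),.052),onz('top',t2(488,298),.052))
for n,q in[('bowl',(685,75)),('mug',(697,505)),('purple',(150,160)),('blue',(50,497))]:print(n,onz('top',t1(*q),dict(bowl=.06,mug=.095).get(n,.08)))
for q in[(436,75),(550,95),(460,135),(528,38)]:print('st',onz('top',t1(*q),.03))
E
```

```text
J1 [0.6312 0.0487 0.0704] [0.6285 0.049  0.08  ] [0.6358 0.0533 0.08  ]
J2 [0.566  0.2042 0.0752] [0.5645 0.2041 0.08  ] [0.5692 0.2051 0.08  ]
J3 [0.4771 0.0347 0.0703] [0.4759 0.0353 0.08  ] [0.484  0.0394 0.08  ]
arch [ 0.6534 -0.2839  0.1011] [ 0.652  -0.2824  0.105 ] [ 0.6553 -0.2801  0.105 ]
arch [ 0.5523 -0.2956  0.0989] [ 0.5512 -0.2934  0.105 ] [ 0.5558 -0.2893  0.105 ]
arch [ 0.6759 -0.4627  0.0988] [ 0.6748 -0.46    0.105 ] [ 0.6778 -0.454   0.105 ]
arch [ 0.5776 -0.4806  0.0915] [ 0.5753 -0.4735  0.105 ] [ 0.5847 -0.4625  0.105 ]
L 0.1803807778007402
O [ 0.58014954 -0.12430025] [ 0.13000277 -0.99151363] -82.53024786221592
rod [ 0.6007 -0.2808  0.096 ] [ 0.6247 -0.4622  0.096 ] O [ 0.58036999 -0.12713904] [ 0.13116133 -0.99136104]
rail [ 0.6226 -0.1191  0.03  ]
rail [ 0.643  -0.2941  0.03  ]
rail [ 0.5431 -0.1305  0.03  ]
rail [ 0.5638 -0.3092  0.03  ]
rail [ 0.6328 -0.082   0.03  ]
rail [ 0.5141 -0.0988  0.03  ]
buf [ 0.6362 -0.3514  0.052 ] [ 0.5821 -0.3572  0.052 ]
bowl [ 0.7295 -0.1913  0.06  ]
mug [ 0.4375 -0.1832  0.095 ]
purple [0.6737 0.1725 0.08  ]
blue [0.4503 0.239  0.08  ]
st [ 0.7409 -0.0206  0.03  ]
st [ 0.7248 -0.1008  0.03  ]
st [ 0.6974 -0.0366  0.03  ]
st [ 0.7662 -0.0863  0.03  ]
```

Lids triangulate to about 70–75 mm (80 mm by the text), with the rack mouth near (0.581,-0.126) heading about -82.6°, and the buffer face near rack x = 0.231. I'll turn the tool square to the lane first.

Request:
{"fn": "servo_tool", "kwargs": {"jaw": [1,1,1,1,1,1,1], "dp": [[0,0,0],[0,0,0],[0,0,0],[0,0,0],[0,0,0],[0,0,0],[0,0,0]], "roll": [1,1,1,1,1,1,1]}}

```text
time_s: 0.98
tcp_pos: [0.1548, 0.6308, 0.2179]
orientation: [0.0, 0.414, 0.91, -0.001]
force: [-0.2, -0.6, -0.3]
width: 0.0932
grip_force: 0.0
```

Request:
{"fn": "servo_tool", "kwargs": {"jaw": [1,1,1,1,1,1,1,1], "dp": [[0,0,0],[0,0,0],[0,0,0],[0,0,0],[0,0,0],[0,0,0],[0,0,0],[0,0,0]], "roll": [1,1,1,1,1,1,0.76,0]}}

```text
time_s: 1.98
tcp_pos: [0.1547, 0.6309, 0.218]
orientation: [0.0, 0.66, 0.752, -0.001]
force: [-0.2, 0.2, -1.2]
width: 0.093
grip_force: 0.0
```

```bash
cat >> h.py <<'E'
from scipy.spatial.transform import Rotation
def go(*tg):
  from workcell import status
  s=status.state();q=s['orientation'];M=Rotation.from_quat([*q[1:],q[0]]).as_matrix()
  print('t',s['time_s'],'tcp',s['tcp_pos'].round(4),'yaw_y',np.degrees(np.arctan2(M[1,1],M[0,1])).round(2),'q7',s['q'][6].round(2),'F',s['force'].round(1),'w',round(s['width'],4))
  p=s['tcp_pos']
  for t in tg:
    v=M.T@(np.array(t)-p)/.04;print(t,'units',v.round(3));p=np.array(t)
O=np.array([.581,-.126]);ang=np.radians(-82.6);U=np.array([np.cos(ang),np.sin(ang)]);V=np.array([-U[1],U[0]])
def rk(x,y,z):return [*(O+x*U+y*V).round(4),z]
E
python3 -c "
from h import *
go([.63,.05,.2],[.63,.05,.04])"
```

```text
t 1.975 tcp [0.1547 0.6309 0.218 ] yaw_y 7.46 q7 -1.06 F [-0.2  0.2 -1.2] w 0.093
[0.63, 0.05, 0.2] units [-15.942   9.897   0.467]
[0.63, 0.05, 0.04] units [5.e-03 2.e-03 4.e+00]
```

Request:
{"fn": "servo_tool", "kwargs": {"jaw": [1,1,1,1,1,1,1,1,1,1], "dp": [[-0.5,0.31,0],[-1,0.62,0],[-1,0.62,0],[-1,0.62,0],[-1,0.62,0],[-1,0.62,0],[-1,0.62,0],[-1,0.62,0],[-1,0.62,0],[-1,0.62,0]], "roll": [0,0,0,0,0,0,0,0,0,0]}}

```text
time_s: 3.22
tcp_pos: [0.4383, 0.2836, 0.2187]
orientation: [-0.0, 0.659, 0.752, 0.0]
force: [0.9, 0.8, 0.6]
width: 0.0928
grip_force: 0.0
```

Request:
{"fn": "servo_tool", "kwargs": {"jaw": [1,1,1,1,1,1,1,1,1], "dp": [[-1,0.62,0],[-1,0.62,0],[-1,0.62,0],[-1,0.62,0],[-0.5,0.31,0],[-0.5,0.31,0],[-0.3,0.2,0],[0,0,0],[0,0,0]], "roll": [0,0,0,0,0,0,0,0,0]}}

```text
time_s: 4.35
tcp_pos: [0.5952, 0.0929, 0.2185]
orientation: [-0.001, 0.659, 0.752, 0.0]
force: [-0.6, 0.6, -0.2]
width: 0.093
grip_force: 0.0
```

```bash
python3 -c "
from h import *
from workcell import eyes
go([.63,.05,.04])
w=eyes.read_camera('wrist');pickle.dump(w,open('w1.pkl','wb'));cv2.imwrite('pics/w1.png',w['image'][:,:,::-1])"
```

```text
t 4.35 tcp [0.5952 0.0929 0.2185] yaw_y 7.51 q7 0.14 F [-0.6  0.6 -0.2] w 0.093
[0.63, 0.05, 0.04] units [-1.181  0.726  4.46 ]
```

View pics/w1.png

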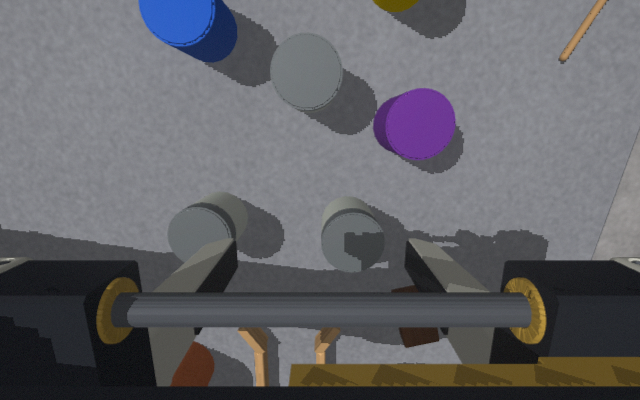

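The wrist view shows the lids of J1 at (352,240), J3 at (202,236) and J2 at (306,72), with the rack mouth at the bottom.

```bash
python3 -c "
from h import *
d['w']=pickle.load(open('w1.pkl','rb'))
for n,q,a in[('J1',(352,240),t1(335,223)),('J2',(306,72),t1(103,323)),('J3',(202,236),t1(359,452))]:
  X=cv2.triangulatePoints(P('top'),P('w'),np.array(a,float),np.array(q,float))
  print(n,onz('w',q,.08),onz('top',a,.08),(X[:3]/X[3]).T.round(4))
"
```

```text
J1 [0.6325 0.0532 0.08  ] [0.6285 0.049  0.08  ] [[0.6318 0.0497 0.0697]]
J2 [0.568  0.2033 0.08  ] [0.5645 0.2041 0.08  ] [[0.5664 0.2064 0.0654]]
J3 [0.4828 0.0377 0.08  ] [0.4759 0.0353 0.08  ] [[0.4773 0.0348 0.0691]]
```

```bash
sed -i 's/\[.581,-.126\]/[.583,-.1255]/' h.py; python3 -c "
from h import *
go([.631,.051,.218],[.631,.051,.04],rk(-.01,0,.04),rk(-.01,0,.15),[.48,.037,.15],[.48,.037,.04],rk(-.01,0,.04),rk(-.01,0,.15),[.567,.204,.15],[.567,.204,.04],rk(-.01,0,.04))"
```

```text
t 4.4 tcp [0.5952 0.093  0.2185] yaw_y 7.53 q7 0.14 F [-1.   0.1 -0.2] w 0.0932
[0.631, 0.051, 0.218] units [-1.159  0.75   0.012]
[0.631, 0.051, 0.04] units [-4.00e-03  3.00e-03  4.45e+00]
[np.float64(0.5817), np.float64(-0.1156), 0.04] units [-3.968e+00 -1.768e+00 -3.000e-03]
[np.float64(0.5817), np.float64(-0.1156), 0.15] units [ 3.00e-03 -2.00e-03 -2.75e+00]
[0.48, 0.037, 0.15] units [ 4.115 -2.021  0.006]
[0.48, 0.037, 0.04] units [-3.00e-03  2.00e-03  2.75e+00]
[np.float64(0.5817), np.float64(-0.1156), 0.04] units [-4.115  2.021 -0.006]
[np.float64(0.5817), np.float64(-0.1156), 0.15] units [ 3.00e-03 -2.00e-03 -2.75e+00]
[0.567, 0.204, 0.15] units [7.969 0.683 0.008]
[0.567, 0.204, 0.04] units [-3.00e-03  2.00e-03  2.75e+00]
[np.float64(0.5817), np.float64(-0.1156), 0.04] units [-7.969 -0.683 -0.008]
```

Request:
{"fn": "servo_tool", "kwargs": {"jaw": [1,1,1,1,1,1,1,1,1], "dp": [[-0.6,0.4,0],[-0.56,0.35,0],[0,0,0.8],[0,0,0.9],[0,0,0.9],[0,0,0.9],[0,0,0.7],[0,0,0.25],[0,0,0]], "roll": [0,0,0,0,0,0,0,0,0]}}

```text
time_s: 5.52
tcp_pos: [0.6314, 0.0501, 0.0406]
orientation: [-0.0, 0.66, 0.752, -0.0]
force: [0.5, -0.4, 0.6]
width: 0.093
grip_force: 0.0
```

Request:
{"fn": "servo_tool", "kwargs": {"jaw": [0.6,0.6,0.6,0.6,0.6], "dp": [[0,0,0],[0,0,0],[0,0,0],[0,0,0],[0,0,0]], "roll": [0,0,0,0,0]}}

```text
time_s: 6.15
tcp_pos: [0.6325, 0.0495, 0.0414]
orientation: [0.001, 0.66, 0.751, 0.001]
force: [1.3, 0.6, 3.0]
width: 0.0635
grip_force: 30.0
```

Request:
{"fn": "servo_tool", "kwargs": {"jaw": [0.6,0.6,0.6,0.6,0.6,0.6,0.6,0.6,0.6], "dp": [[-0.3,-0.2,0],[-0.5,-0.4,0],[-0.6,-0.5,0],[-0.6,-0.4,0],[-0.6,-0.25,0],[-0.6,-0.03,0],[-0.5,0,0],[-0.27,0,0],[0,0,0]], "roll": [0,0,0,0,0,0,0,0,0]}}

```text
time_s: 7.28
tcp_pos: [0.5805, -0.1172, 0.0413]
orientation: [-0.001, 0.66, 0.751, 0.0]
force: [-0.6, 3.2, 7.2]
width: 0.0639
grip_force: 30.0
```

```bash
python3 -c "
from h import *
from workcell import eyes
go(rk(-.01,0,.04))
for n in('top','wrist'):
  d[n]=eyes.read_camera(n)
pickle.dump(d,open('v1.pkl','wb'))
a=d['top']['image'][140:240,290:430,::-1];b=d['wrist']['image'][:,:,::-1]
a=cv2.resize(a,(560,400),interpolation=cv2.INTER_CUBIC)
cv2.imwrite('pics/m1.png',cv2.resize(np.hstack([a[:,:400],b[:,120:520]]),(800,400)))"
```

```text
t 7.275 tcp [ 0.5805 -0.1172  0.0413] yaw_y 7.34 q7 0.55 F [-0.6  3.2  7.2] w 0.0639
[np.float64(0.5817), np.float64(-0.1156), 0.04] units [0.036 0.035 0.034]
```

View pics/m1.png

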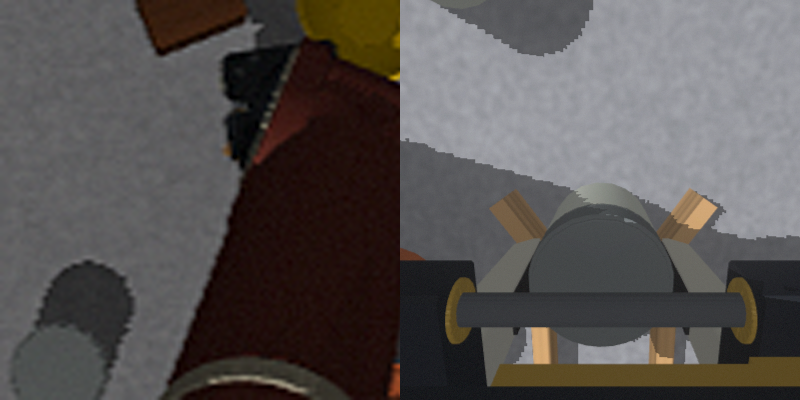

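The wrist view shows the jar centred at column 602 between the rails at 543 and 661, so it is lined up at the mouth. Releasing and fetching J3.

Request:
{"fn": "servo_tool", "kwargs": {"jaw": [0.95,0.95,0.95,0.95,0.95,0.95,0.95], "dp": [[0,0,0],[0,0,0],[0,0,0],[0,0,-0.8],[0,0,-1],[0,0,-0.95],[0,0,0]], "roll": [0,0,0,0,0,0,0]}}

```text
time_s: 8.25
tcp_pos: [0.5832, -0.1182, 0.1536]
orientation: [0.003, 0.66, 0.751, 0.001]
force: [0.6, -0.8, -0.6]
width: 0.0884
grip_force: 0.0
```

Request:
{"fn": "servo_tool", "kwargs": {"jaw": [1,1,1,1,1,1,1,1,1,1], "dp": [[0.6,-0.3,0],[1,-0.5,0],[1,-0.5,0],[1,-0.5,0],[0.5,-0.2,0],[0,0,0.4],[0,0,0.9],[0,0,0.9],[0,0,0.5],[0,0,0]], "roll": [0,0,0,0,0,0,0,0,0,0]}}

```text
time_s: 9.5
tcp_pos: [0.4787, 0.0347, 0.0405]
orientation: [-0.002, 0.66, 0.751, -0.002]
force: [0.2, -0.3, 0.5]
width: 0.093
grip_force: 0.0
```

```bash
python3 -c "
from h import *
go([.48,.037,.04],rk(-.01,0,.042))"
```

```text
t 9.5 tcp [0.4787 0.0347 0.0405] yaw_y 7.4 q7 0.32 F [ 0.2 -0.3  0.5] w 0.093
[0.48, 0.037, 0.04] units [0.052 0.04  0.013]
[np.float64(0.5817), np.float64(-0.1156), 0.042] units [-4.111  2.03  -0.062]
```

Request:
{"fn": "servo_tool", "kwargs": {"jaw": [0.6,0.6,0.6,0.6,0.6], "dp": [[0,0,-0.03],[0,0,0],[0,0,0],[0,0,0],[0,0,0]], "roll": [0,0,0,0,0]}}

```text
time_s: 10.12
tcp_pos: [0.4803, 0.0351, 0.0444]
orientation: [-0.0, 0.66, 0.751, -0.0]
force: [-1.7, 0.4, 5.8]
width: 0.0634
grip_force: 30.0
```

Request:
{"fn": "servo_tool", "kwargs": {"jaw": [0.6,0.6,0.6,0.6,0.6,0.6,0.6,0.6,0.6,0.6], "dp": [[-0.2,0.3,0],[-0.4,0.5,0],[-0.5,0.6,0],[-0.5,0.5,0],[-0.5,0.13,0],[-0.4,0,0],[-0.4,0,0],[-0.4,0,0],[-0.4,0,0],[-0.4,0,0]], "roll": [0,0,0,0,0,0,0,0,0,0]}}

```text
time_s: 11.38
tcp_pos: [0.5831, -0.1136, 0.0445]
orientation: [-0.002, 0.659, 0.752, 0.002]
force: [-0.3, 6.7, 7.0]
width: 0.0638
grip_force: 30.0
```

```bash
python3 -c "
from h import *
go(rk(-.01,0,.042))"
```

```text
t 11.375 tcp [ 0.5831 -0.1136  0.0445] yaw_y 7.55 q7 0.52 F [-0.3  6.7  7. ] w 0.0638
[np.float64(0.5817), np.float64(-0.1156), 0.042] units [-0.046 -0.042  0.062]
```

Request:
{"fn": "servo_tool", "kwargs": {"jaw": [0.6,0.6,0.95,0.95,0.95,0.95,0.95,0.95,0.95], "dp": [[-0.1,-0.04,0],[0,0,0],[0,0,0],[0,0,0],[0,0,0],[0,0,-0.8],[0,0,-1],[0,0,-0.9],[0,0,0]], "roll": [0,0,0,0,0,0,0,0,0]}}

```text
time_s: 12.5
tcp_pos: [0.5832, -0.1226, 0.1547]
orientation: [0.003, 0.66, 0.751, 0.001]
force: [0.8, -0.1, -0.0]
width: 0.0885
grip_force: 0.0
```

Request:
{"fn": "servo_tool", "kwargs": {"jaw": [1,1,1,1,1,1,1,1,1,1], "dp": [[0.6,0.07,0],[1,0.09,0],[1,0.09,0],[1,0.09,0],[1,0.09,0],[1,0.09,0],[1,0.09,0],[0.9,0.06,0],[0.5,0,0],[0,0,0]], "roll": [0,0,0,0,0,0,0,0,0,0]}}

```text
time_s: 13.75
tcp_pos: [0.5659, 0.2005, 0.1508]
orientation: [-0.0, 0.659, 0.752, -0.001]
force: [0.5, -0.3, -0.3]
width: 0.0931
grip_force: 0.0
```

```bash
python3 -c "
from h import *
from workcell import eyes
go([.567,.204,.042],rk(-.01,0,.042))
t=eyes.read_camera('top');w=eyes.read_camera('wrist');pickle.dump((t,w),open('v2.pkl','wb'))
a=cv2.resize(t['image'][130:230,310:450,::-1],(560,400),interpolation=cv2.INTER_CUBIC)
cv2.imwrite('pics/m2.png',np.hstack([a,cv2.resize(w['image'][:,:,::-1],None,fx=.375,fy=1)]))"
```

```text
t 13.75 tcp [0.5659 0.2005 0.1508] yaw_y 7.56 q7 -0.05 F [ 0.5 -0.3 -0.3] w 0.0931
[0.567, 0.204, 0.042] units [0.084 0.043 2.72 ]
[np.float64(0.5817), np.float64(-0.1156), 0.042] units [-7.969e+00 -6.870e-01  4.000e-03]
```

View pics/m2.png

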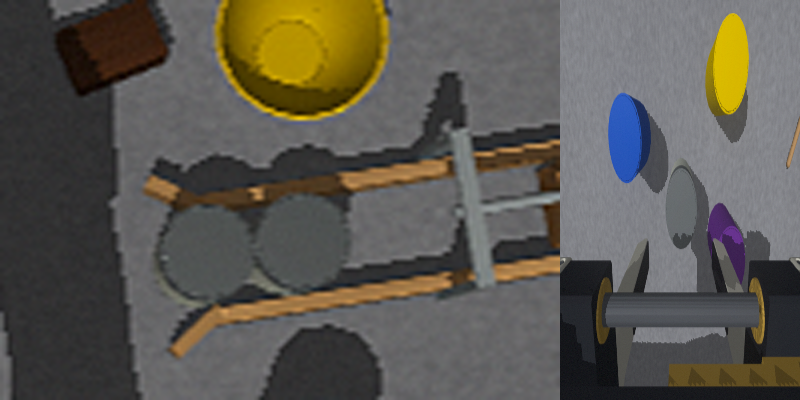

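The top view shows two jars upright in the mouth: lids at (207,253) and (302,243) in the crop. J2 sits centred under the gripper. I'll descend, grip and slide it.

Request:
{"fn": "servo_tool", "kwargs": {"jaw": [0.92,0.92,0.92,0.92,0.92,0.6,0.6,0.6,0.6,0.6], "dp": [[0.08,0.04,0],[0,0,0.8],[0,0,1],[0,0,0.87],[0,0,0],[0,0,0],[0,0,0],[0,0,0],[0,0,0],[0,0,0]], "roll": [0,0,0,0,0,0,0,0,0,0]}}

```text
time_s: 15.1
tcp_pos: [0.5685, 0.203, 0.0466]
orientation: [0.0, 0.66, 0.751, 0.001]
force: [-1.6, -0.8, 5.6]
width: 0.0636
grip_force: 30.0
```

Request:
{"fn": "servo_tool", "kwargs": {"jaw": [0.6,0.6,0.6,0.6,0.6,0.6,0.6,0.6,0.6,0.6], "dp": [[-0.3,-0.03,0],[-0.6,-0.1,0],[-0.8,-0.12,0],[-0.8,-0.12,0],[-0.8,-0.12,0],[-0.8,-0.12,0],[-0.7,-0.05,0],[-0.5,0,0],[-0.3,0,0],[0,0,0]], "roll": [0,0,0,0,0,0,0,0,0,0]}}

```text
time_s: 16.35
tcp_pos: [0.5725, -0.0233, 0.0465]
orientation: [0.002, 0.66, 0.751, 0.001]
force: [0.9, 0.7, 5.7]
width: 0.064
grip_force: 30.0
```

```bash
python3 -c "
from h import *
go(rk(-.01,0,.042))"
```

```text
t 16.35 tcp [ 0.5725 -0.0233  0.0465] yaw_y 7.35 q7 0.34 F [0.9 0.7 5.7] w 0.064
[np.float64(0.5817), np.float64(-0.1156), 0.042] units [-2.317 -0.067  0.113]
```

Request:
{"fn": "servo_tool", "kwargs": {"jaw": [0.6,0.6,0.6,0.6,0.6,0.6,0.6,0.6], "dp": [[-0.3,-0.03,0],[-0.35,-0.04,0],[-0.35,0,0],[-0.35,0,0],[-0.35,0,0],[-0.35,0,0],[-0.27,0,0],[0,0,0]], "roll": [0,0,0,0,0,0,0,0]}}

```text
time_s: 17.35
tcp_pos: [0.5815, -0.1116, 0.0466]
orientation: [-0.0, 0.659, 0.752, 0.003]
force: [0.5, 6.1, 8.1]
width: 0.0635
grip_force: 30.0
```

Request:
{"fn": "servo_tool", "kwargs": {"jaw": [0.95,0.95,0.95,0.95,0.95,0.95,0.95], "dp": [[0,0,0],[0,0,0],[0,0,0],[0,0,-0.8],[0,0,-1],[0,0,-0.7],[0,0,0]], "roll": [0,0,0,0,0,0,0]}}

```text
time_s: 18.23
tcp_pos: [0.5813, -0.1159, 0.1471]
orientation: [0.002, 0.66, 0.751, 0.001]
force: [0.6, 0.2, 0.4]
width: 0.0884
grip_force: 0.0
```

Request:
{"fn": "servo_tool", "kwargs": {"jaw": [0,0,0,0,0,0], "dp": [[0.6,0,0],[0.8,0,0],[0.4,0,0],[0,0,0],[0,0,0],[0,0,0]], "roll": [0,0,0,0,0,0]}}

```text
time_s: 18.98
tcp_pos: [0.5707, -0.0454, 0.145]
orientation: [0.0, 0.661, 0.75, -0.0]
force: [0.6, 0.1, -0.5]
width: 0.0331
grip_force: 0.0
```

```bash
python3 -c "
from h import *
from workcell import eyes
go(rk(-.075,0,.025))
t=eyes.read_camera('top');s=eyes.read_camera('scene');pickle.dump((t,s),open('v3.pkl','wb'))
a=cv2.resize(t['image'][130:230,310:450,::-1],(560,400),interpolation=cv2.INTER_CUBIC)
b=cv2.resize(s['image'][90:250,170:266+30,::-1],(240,400))
cv2.imwrite('pics/m3.png',np.hstack([a,b]))"
```

```text
t 18.975 tcp [ 0.5707 -0.0454  0.145 ] yaw_y 7.27 q7 0.32 F [ 0.6  0.1 -0.5] w 0.0331
[np.float64(0.5733), np.float64(-0.0511), 0.025] units [-0.145  0.047  3.   ]
```

View pics/m3.png

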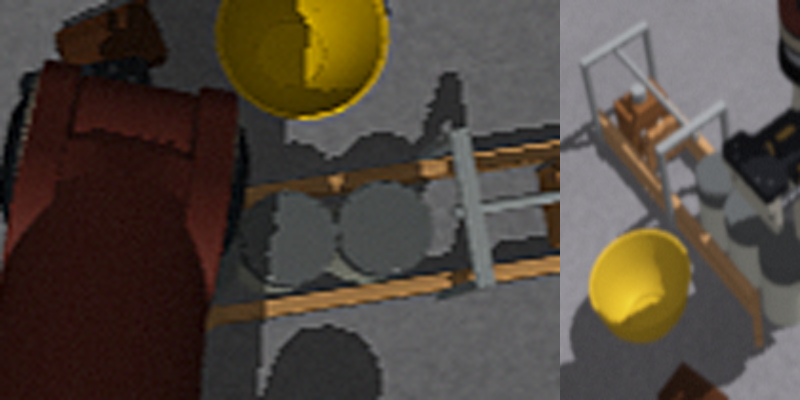

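The row of three is in the mouth: front lids at (385,230) and (290,240) in the crop, the third hidden under the arm. I'll lower the shut fingers behind it and push.

Request:
{"fn": "servo_tool", "kwargs": {"jaw": [0,0,0,0,0,0], "dp": [[0,0.04,0.7],[0,0,1],[0,0,0.8],[0,0,0.5],[0,0,0],[0,0,0]], "roll": [0,0,0,0,0,0]}}

```text
time_s: 19.82
tcp_pos: [0.573, -0.0439, 0.0259]
orientation: [0.001, 0.66, 0.751, 0.0]
force: [-0.6, -0.8, 0.4]
width: 0.0006
grip_force: 0.0
```

Request:
{"fn": "servo_tool", "kwargs": {"jaw": [0,0,0,0,0,0,0,0,0,0], "dp": [[-0.2,0,0],[-0.25,0,0],[-0.25,0,0],[-0.25,0,0],[-0.25,0,0],[-0.25,0,0],[-0.25,0,0],[-0.25,0,0],[-0.1,0,0],[0,0,0]], "roll": [0,0,0,0,0,0,0,0,0,0]}}

```text
time_s: 21.08
tcp_pos: [0.583, -0.1223, 0.0256]
orientation: [-0.001, 0.659, 0.752, 0.002]
force: [0.0, 4.8, 3.5]
width: 0.0005
grip_force: 2.5
```

```bash
python3 -c "
from h import *
from workcell import eyes
go(rk(.04,0,.025))
t=eyes.read_camera('top');s=eyes.read_camera('scene');pickle.dump((t,s),open('v4.pkl','wb'))
a=cv2.resize(t['image'][140:220,380:460,::-1],(400,400),interpolation=cv2.INTER_CUBIC)
b=cv2.resize(s['image'][90:190,170:270,::-1],(400,400),interpolation=cv2.INTER_CUBIC)
cv2.imwrite('pics/m4.png',np.hstack([a,b]))"
```

```text
t 21.075 tcp [ 0.583  -0.1223  0.0256] yaw_y 7.48 q7 0.48 F [0.  4.8 3.5] w 0.0005
[np.float64(0.5882), np.float64(-0.1652), 0.025] units [-1.08  -0.011  0.011]
```

View pics/m4.png

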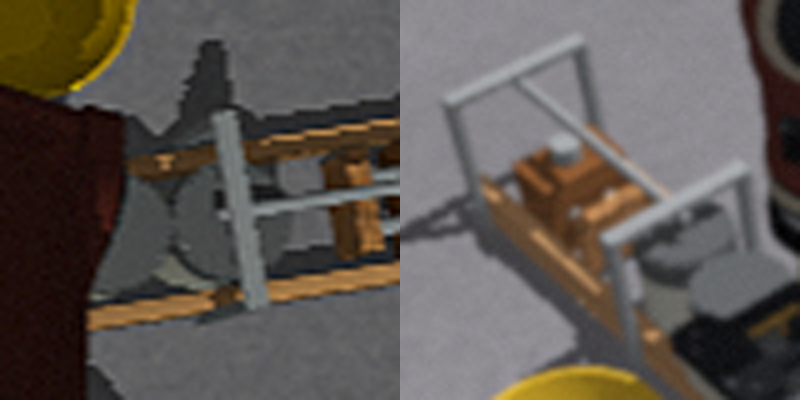

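The front jar's lid edge is at crop (292,222) and the untouched buffer face at about (330,203), so a gap remains. From here I'll work by force and image profiles.

```bash
cat >> h.py <<'E'
def rx(p): v=np.array(p)[:2]-O; return (v@U).round(4),(v@V).round(4)
def prof(img,z=.052,lat=(-.022,-.018,-.014,.014,.018,.022)):
  xs=np.arange(.215,.30,.001);c=d['top'];K=c['camera_matrix'];out=[]
  for y in lat:
    X=np.array([rk(x,y,z) for x in xs],float);q=(c['R']@X.T).T+c['t'];q=(K@q.T).T;q=(q[:,:2]/q[:,2:]).astype(np.float32)
    v=cv2.remap(img,q[:,0].reshape(1,-1),q[:,1].reshape(1,-1),cv2.INTER_LINEAR)[0].astype(int)
    out.append(v[:,0]-v[:,2])   # red-blue: wood
  return xs,np.array(out)
E
python3 -c "
from h import *
t,s=pickle.load(open('v4.pkl','rb'))
print('lid front',rx(onz('top',(438.4,184.4),.08)),'face',rx(onz('top',(446,180.6),.052)))
print('tcp',rx([.583,-.1223]))
for im in(d['top']['image'],t['image']):
  xs,o=prof(im);print((xs[::2]*1e3).round().astype(int).tolist())
  for r in o[[0,2,3,5]]:print(r[::2].tolist())
"
```

```text
lid front (np.float64(0.1968), np.float64(-0.0106)) face (np.float64(0.2283), np.float64(-0.001))
tcp (np.float64(-0.0032), np.float64(0.0004))
[215, 217, 219, 221, 223, 225, 227, 229, 231, 233, 235, 237, 239, 241, 243, 245, 247, 249, 251, 253, 255, 257, 259, 261, 263, 265, 267, 269, 271, 273, 275, 277, 279, 281, 283, 285, 287, 289, 291, 293, 295, 297, 299]
[-1, -3, -2, -1, 0, 5, 26, 35, 38, 38, 38, 33, 38, 63, 83, 90, 90, 91, 75, 40, -11, 3, 15, 22, 20, 22, 26, 33, 37, 39, 39, 39, 55, 68, 75, 74, 69, 66, 64, 64, 63, 60, 62]
[1, -1, -2, -2, -2, 9, 26, 42, 38, 37, 37, 36, 51, 67, 79, 75, 81, 82, 73, 28, 2, -6, -4, -4, -6, -6, -2, 14, 29, 39, 35, 41, 55, 72, 75, 72, 67, 66, 66, 67, 66, 67, 69]
[0, 0, -1, -3, -4, 5, 25, 39, 38, 36, 34, 35, 47, 70, 87, 91, 88, 75, 51, 18, 0, -3, 1, 1, -2, -3, -1, 18, 33, 39, 35, 46, 64, 80, 78, 74, 69, 71, 72, 68, 56, 38, 33]
[-2, -2, -2, -3, 0, 6, 15, 30, 40, 46, 43, 37, 32, 30, 33, 33, 35, 44, 33, 10, -5, 7, 19, 28, 34, 37, 37, 38, 38, 34, 30, 28, 28, 30, 32, 34, 29, 27, 29, 30, 29, 29, 31]
[215, 217, 219, 221, 223, 225, 227, 229, 231, 233, 235, 237, 239, 241, 243, 245, 247, 249, 251, 253, 255, 257, 259, 261, 263, 265, 267, 269, 271, 273, 275, 277, 279, 281, 283, 285, 287, 289, 291, 293, 295, 297, 299]
[0, -2, -2, -2, 0, 7, 26, 37, 41, 40, 37, 34, 40, 67, 90, 98, 95, 96, 79, 43, -11, 2, 15, 24, 21, 25, 30, 39, 39, 39, 39, 42, 58, 72, 81, 76, 73, 70, 70, 69, 67, 65, 66]
[-4, -2, -2, -3, -3, 9, 26, 44, 42, 41, 39, 39, 55, 71, 82, 79, 85, 86, 77, 28, 2, -6, -3, -4, -6, -9, -3, 13, 29, 41, 38, 45, 58, 77, 77, 74, 73, 71, 71, 72, 70, 70, 73]
[-1, -1, -1, -2, -3, 4, 24, 41, 40, 38, 38, 39, 51, 73, 90, 94, 94, 80, 54, 18, 0, -2, 3, -1, -2, -3, -1, 19, 33, 40, 36, 49, 68, 86, 83, 78, 73, 73, 74, 71, 59, 40, 35]
[-2, -4, -5, -3, 0, 7, 15, 32, 42, 48, 44, 39, 33, 33, 35, 35, 39, 48, 32, 8, -4, 8, 22, 32, 37, 41, 41, 40, 40, 36, 31, 27, 29, 33, 35, 31, 31, 31, 30, 30, 32, 33, 35]
```

The buffer face's top edge is at rack x ≈ 0.240 and the jar front at 0.197, so contact is about 43 mm away. I'll push up to just short of it, then go in small steps.

Request:
{"fn": "servo_tool", "kwargs": {"jaw": [0,0,0,0,0,0], "dp": [[-0.2,0,0],[-0.2,0,0],[-0.2,0,0],[-0.2,0,0],[-0.12,0,0],[0,0,0]], "roll": [0,0,0,0,0,0]}}

```text
time_s: 21.92
tcp_pos: [0.5877, -0.1587, 0.0255]
orientation: [-0.002, 0.66, 0.752, 0.001]
force: [0.2, 5.9, 4.3]
width: 0.0009
grip_force: 2.7
```

Request:
{"fn": "servo_tool", "kwargs": {"jaw": [0,0,0], "dp": [[-0.1,0,0],[0,0,0],[0,0,0]], "roll": [0,0,0]}}

```text
time_s: 22.3
tcp_pos: [0.5881, -0.1619, 0.0255]
orientation: [-0.002, 0.659, 0.752, 0.002]
force: [-0.0, 5.6, 4.2]
width: 0.0006
grip_force: 3.1
```

```bash
cat > look.py <<'E'
from h import *
from workcell import eyes,status
t=eyes.read_camera('top');s=status.state();print('tcp',rx(s['tcp_pos']),'F along',(s['force'][:2]@U).round(1))
xs,a=prof(d['top']['image']);xs,b=prof(t['image'])
for r0,r in zip(a,b):
  e=[]
  for v in(r0,r):
    i=np.where((v[:-1]>25)&(v[1:]<=25)&(xs[:-1]>.245))[0];e.append(round(float(xs[i[0]])*1e3) if len(i) else None)
  print(e)
for r in b[[1,3]]:print(r[::2].tolist())
E
python3 look.py
```

```text
tcp (np.float64(0.0368), np.float64(0.0004)) F along -6.2
[253, 253]
[252, 252]
[253, 253]
[252, 252]
[252, 252]
[251, 251]
[-2, -1, -3, -4, -4, -5, -3, -3, -2, -3, -4, -4, -2, 35, 71, 94, 90, 84, 61, 22, -5, -9, -6, -6, -9, -9, -5, 6, 28, 43, 41, 49, 64, 79, 78, 75, 72, 70, 68, 68, 67, 64, 67]
[0, -2, -2, -1, -1, 0, -1, 0, -1, 0, 0, -1, -5, 4, 32, 74, 92, 83, 55, 18, 0, -4, 2, 1, -1, -3, 1, 20, 35, 43, 39, 49, 67, 86, 83, 78, 73, 74, 75, 70, 58, 40, 35]
```

Buffer unmoved so far. Small steps now.

Request:
{"fn": "servo_tool", "kwargs": {"jaw": [0,0,0,0], "dp": [[-0.1,0,0],[-0.05,0,0],[0,0,0],[0,0,0]], "roll": [0,0,0,0]}}

```text
time_s: 22.85
tcp_pos: [0.5888, -0.166, 0.0255]
orientation: [-0.003, 0.659, 0.752, 0.002]
force: [-2.0, 7.8, 5.6]
width: 0.0004
grip_force: 4.3
```

```bash
python3 look.py
```

```text
tcp (np.float64(0.0409), np.float64(0.0005)) F along -9.1
[253, 253]
[252, 252]
[253, 253]
[252, 252]
[252, 252]
[251, 251]
[-2, 0, -2, -4, -4, -4, -3, -2, -2, -2, -3, -4, -6, -8, 5, 29, 64, 77, 64, 22, -3, -9, -7, -8, -10, -9, -5, 6, 26, 42, 36, 47, 64, 80, 80, 75, 70, 71, 69, 68, 68, 67, 67]
[0, 0, 0, 0, -1, -2, -2, -2, -1, -1, 0, 0, -3, -4, -3, 2, 41, 67, 63, 20, 1, -3, 2, 0, -3, -3, -2, 20, 36, 44, 38, 50, 68, 89, 83, 77, 75, 75, 75, 72, 60, 41, 36]
```

Request:
{"fn": "servo_tool", "kwargs": {"jaw": [0,0,0,0,0], "dp": [[-0.1,0,0],[-0.08,0,0],[0,0,0],[0,0,0],[0,0,0]], "roll": [0,0,0,0,0]}}

```text
time_s: 23.52
tcp_pos: [0.5893, -0.1674, 0.0256]
orientation: [-0.006, 0.658, 0.753, 0.004]
force: [-3.8, 15.5, 9.1]
width: 0.0002
grip_force: 8.0
```

```bash
python3 look.py
```

```text
tcp (np.float64(0.0423), np.float64(0.0009)) F along -16.9
[253, 254]
[252, 254]
[253, 254]
[252, 254]
[252, 255]
[251, 252]
[-2, -2, -1, -2, -3, -3, -4, -4, -3, -2, -2, -2, -2, -6, -6, 4, 38, 70, 79, 53, 10, -9, -9, -7, -9, -8, -5, 7, 28, 44, 39, 50, 65, 79, 79, 75, 72, 69, 69, 68, 66, 65, 67]
[1, -2, -2, 0, 0, 0, -1, -2, -1, -1, 0, -1, 0, -2, -3, -3, -2, 30, 57, 57, 17, -3, -1, 1, -2, -4, 0, 18, 33, 42, 39, 50, 67, 85, 83, 80, 76, 76, 75, 71, 60, 40, 35]
```

Request:
{"fn": "servo_tool", "kwargs": {"jaw": [0,0,0,0,0], "dp": [[-0.07,0,0],[-0.07,0,0],[0,0,0],[0,0,0],[0,0,0]], "roll": [0,0,0,0,0]}}

```text
time_s: 24.2
tcp_pos: [0.5904, -0.1727, 0.0256]
orientation: [-0.006, 0.658, 0.753, 0.005]
force: [-1.9, 15.3, 8.9]
width: 0.0005
grip_force: 8.1
```

```bash
python3 look.py
```

```text
tcp (np.float64(0.0477), np.float64(0.0012)) F along -16.6
[253, 261]
[252, 259]
[253, 260]
[252, 260]
[252, 261]
[251, 276]
[-1, -1, 0, 0, 0, -3, -3, -4, -4, -3, -2, -4, -5, -4, -4, -5, -6, -5, 10, 44, 83, 71, 33, -7, -13, -11, -6, 6, 28, 43, 40, 53, 67, 78, 77, 74, 71, 70, 70, 70, 68, 66, 69]
[0, -1, 0, 1, 0, 0, -1, -1, -3, -1, -1, -1, -1, -1, 0, -2, -3, -6, -3, 19, 61, 73, 54, 7, -6, -5, -1, 18, 32, 41, 39, 51, 68, 86, 83, 79, 76, 74, 74, 72, 58, 42, 37]
```

Request:
{"fn": "servo_tool", "kwargs": {"jaw": [0,0,0,0,0], "dp": [[-0.04,0,0],[-0.04,0,0],[0,0,0],[0,0,0],[0,0,0]], "roll": [0,0,0,0,0]}}

```text
time_s: 24.88
tcp_pos: [0.5908, -0.1756, 0.0256]
orientation: [-0.007, 0.658, 0.753, 0.005]
force: [-1.9, 15.2, 10.3]
width: 0.0003
grip_force: 8.3
```

```bash
python3 look.py
```

```text
tcp (np.float64(0.0506), np.float64(0.0013)) F along -16.3
[253, 265]
[252, 262]
[253, 263]
[252, 262]
[252, 264]
[251, 276]
[-2, -2, -1, -1, -3, -3, -3, -3, -3, -4, -3, -3, -1, -2, -3, -4, -4, -5, -6, -7, 28, 66, 87, 61, 20, -6, -8, 4, 27, 43, 41, 52, 68, 81, 79, 75, 72, 71, 71, 71, 69, 68, 69]
[-1, -2, -1, 0, 0, -1, -1, -1, -1, -1, -1, -1, -1, -1, -1, -1, -1, -1, -1, -2, 4, 32, 69, 66, 24, -8, -1, 20, 34, 42, 41, 51, 68, 86, 82, 78, 76, 77, 77, 72, 59, 41, 36]
```

The buffer is in by about 10.7 mm. Backing off and up.

Request:
{"fn": "servo_tool", "kwargs": {"jaw": [0,0,0,0,0,0,0,0,0,0], "dp": [[0.15,0,0],[0.25,0,0],[0.5,0,0],[0.9,0,0],[1,0,0],[0.8,0,-0.5],[0.8,0,-1],[1,0,-1],[1,0,-1],[0.5,0,-0.5]], "roll": [0,0,0,0,0,0,0,0,0,0]}}

```text
time_s: 26.18
tcp_pos: [0.5553, 0.0901, 0.1872]
orientation: [0.001, 0.659, 0.752, 0.002]
force: [-0.9, -0.6, -0.2]
width: 0.0008
grip_force: 0.0
```

Request:
{"fn": "servo_tool", "kwargs": {"jaw": [0,0,0,0,0], "dp": [[1,0,-0.5],[1,0,0],[1,0,0],[0,0,0],[0,0,0]], "roll": [0,0,0,0,0]}}

```text
time_s: 26.8
tcp_pos: [0.5397, 0.2045, 0.2048]
orientation: [0.0, 0.66, 0.751, -0.001]
force: [0.1, -0.5, -0.8]
width: 0.0005
grip_force: 0.0
```

```bash
python3 look.py
cat > lids.py <<'E'
from h import *
from workcell import eyes
t=eyes.read_camera('top')['image'];c=d['top'];K=c['camera_matrix']
# rectified plane at z=.08, 1 px = 0.5 mm, rack x 0..0.28, y -.05...05
xs=np.arange(0,.28,.0005);ys=np.arange(-.05,.05,.0005)
X=np.array([[*(O+x*U+y*V),.08] for y in ys for x in xs]);q=(c['R']@X.T).T+c['t'];q=(K@q.T).T;q=(q[:,:2]/q[:,2:]).astype(np.float32).reshape(len(ys),len(xs),2)
im=cv2.remap(t,q[...,0],q[...,1],cv2.INTER_CUBIC);g=cv2.GaussianBlur(cv2.cvtColor(im,cv2.COLOR_RGB2GRAY),(5,5),1)
h=cv2.HoughCircles(g,cv2.HOUGH_GRADIENT,1,100,param1=60,param2=12,minRadius=60,maxRadius=67)
print(None if h is None else [(round(a*.5,1),round(b*.5-50,1),round(r*.5,1)) for a,b,r in h[0]])
# bystander change
m=cv2.absdiff(t,d['top']['image']).max(2)
for n,(u,v) in dict(bowl=(386,138),mug=(389,246),stamp=(338,140),purple=(254,162),blue=(228,244),yellow=(200,174)).items():print(n,np.mean(m[v-14:v+15,u-14:u+15]>40).round(3))
E
python3 lids.py
```

```text
tcp (np.float64(-0.3321), np.float64(-0.0002)) F along -0.1
[253, 265]
[252, 262]
[253, 263]
[252, 263]
[252, None]
[251, 276]
[-1, -2, -3, -2, -2, -2, -1, -3, -4, -3, -3, -2, -2, -2, -2, -4, -4, -6, -7, -7, 30, 72, 93, 66, 23, -7, -9, 6, 29, 44, 42, 55, 70, 84, 84, 81, 78, 75, 74, 73, 74, 71, 73]
[0, -1, -1, 0, 0, -1, 0, 0, -1, -1, -1, -1, -1, -1, -1, 0, 0, -1, -3, -7, 1, 35, 75, 72, 29, -6, -2, 19, 34, 44, 43, 55, 73, 93, 89, 84, 80, 80, 81, 79, 68, 43, 38]
None
bowl 0.0
mug 0.0
stamp 0.101
purple 0.391
blue 0.301
yellow 0.806
```

```bash
sed -i 's/param1=60,param2=12,minRadius=60,maxRadius=67/param1=30,param2=6,minRadius=58,maxRadius=68/' lids.py
cat >> lids.py <<'E'
for y in(-20,20):print(y,(g[100+2*y,60:540:6]).tolist())
for im_ in(d['top']['image'],t):
  r=im_[120:160,318:358].astype(float);mk=(r[...,0]/(r[...,2]+1)>1.5)&(r[...,0]<110);mk[:,34:]=0
  yy,xx=np.where(mk);print('stamp',len(xx),xx.mean().round(2),yy.mean().round(2))
E
python3 lids.py
```

```text
[(np.float32(91.2), np.float32(-0.8), np.float32(32.0)), (np.float32(151.2), np.float32(0.2), np.float32(33.7)), (np.float32(215.2), np.float32(-4.2), np.float32(33.7)), (np.float32(37.8), np.float32(3.2), np.float32(33.7)), (np.float32(265.2), np.float32(-5.2), np.float32(32.0)), (np.float32(220.8), np.float32(45.8), np.float32(33.2)), (np.float32(62.8), np.float32(49.8), np.float32(30.4))]
bowl 0.0
mug 0.0
stamp 0.094
purple 0.382
blue 0.29
yellow 0.801
-20 [104, 103, 103, 105, 107, 109, 105, 102, 106, 103, 65, 47, 80, 83, 80, 81, 81, 82, 84, 80, 83, 83, 81, 82, 81, 79, 79, 82, 81, 94, 113, 102, 50, 54, 86, 86, 82, 80, 80, 80, 81, 80, 82, 80, 70, 106, 137, 134, 129, 98, 98, 98, 52, 50, 72, 79, 81, 80, 78, 79, 82, 80, 79, 78, 77, 78, 78, 79, 77, 78, 77, 78, 94, 102, 119, 155, 115, 42, 38, 56]
20 [108, 108, 107, 105, 110, 112, 111, 113, 106, 63, 45, 45, 47, 67, 78, 82, 83, 81, 80, 82, 81, 81, 80, 81, 80, 81, 85, 84, 67, 49, 52, 60, 46, 37, 66, 82, 80, 80, 78, 81, 80, 79, 80, 75, 63, 107, 130, 132, 122, 79, 61, 49, 53, 58, 46, 44, 62, 74, 80, 81, 79, 76, 80, 79, 79, 79, 78, 80, 80, 72, 61, 53, 45, 45, 44, 38, 38, 37, 28, 25]
stamp 426 19.45 21.24
stamp 427 19.33 21.23
```

The lids stand at rack x ≈ 91, 155 and 218 mm, about 64 mm apart, so the jars touch. The buffer is in by about 10.7 mm and the bystanders have not moved.

```bash
python3 -c "
from workcell import sign_off
print(sign_off())"
```

```text
the job is handed in; nothing more can be done
None
```

The three white jars stand touching in single file in the rack, the cork buffer is pressed in by about 11 mm, the bowl, mug and block are where they were, the gripper is clear, and the job is handed in at about 27 s on the robot's clock.

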